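# Set up an agar dish in the dish viewer

## Robot

A 6-joint arm with a two-finger parallel gripper is mounted at the origin on a cart in front of the work surface, level with it; the furniture and walls round the work are solid. World frame = base frame: x ahead of the robot, y to its left, z up, the work surface at z = 0. Lengths are in m, angles in rad, forces in N, time in s.
With the tool pointing down it reaches from about 0.375 to 0.825 m from the base axis. Payload 5.5 kg.
Tool frame: the origin (TCP) lies midway between the tips of the shut fingers; the grasp point (between the pads) lies 19 mm behind it; z points along the fingers, y is the line along which they close (so a half turn about z gives the same grasp; the last joint's range is limited). The gripper opens to 85 mm and grips with 20 to 120 N. Pads are 22 mm wide; open, the fingers measure 114 mm over their backs; the gripper's body (76 mm by 85 mm) begins 54 mm behind the grasp point. The pads swing forward as they close: fully open they stand 13 mm farther back than shut.
Start: joints at [1.325, 0.314, -0.047, 1.21, 0, 1.571], TCP at [0.146, 0.582, 0.231] pointing down, gripper open.
Joint ranges: [-2.67, 2.67], [-0.69, 1.73], [-1.03, 1.25], [-2.08, 2.16], [-1.42, 1.45], [-3.14, 3.14]. Speed limits (rad/s): [2.39, 2.39, 3.01, 3.14, 3.14, 3.14].

## Interface

Orientations are given as [roll, pitch, yaw] about the fixed x, y, z axes, in that order (R = Rz(yaw) Ry(pitch) Rx(roll)).
In Python, from cell import bot gives the robot as it stands. Calls block until the motion is done:
- bot.reach(position, orientation): joint-space move of the TCP to a pose.
- bot.move_linear(position, orientation=None, max_speed=0.15): straight line of the TCP; orientation=None keeps the orientation; max_speed is the mean speed in m/s.
- bot.move_joints(angles): joint-space move.
- bot.gripper_to(opening): opening from 0.0 (shut) to 1.0 (fully open); the grip force is fixed at half the most; returns when the fingers have stopped.
- bot.dwell(seconds).
- bot.inverse_kinematics(position, orientation): joint angles nearest the present ones, or None.
- bot.observe(): the state.
- bot.get_image(name): name is "scene" or "top" or "wrist"; returns the picture (480x640x3 uint8, red, green, blue); there is no depth.
- bot.get_calibration(name): a dict with "mtx" (3x3 intrinsics, pixels), "position" and "rotation" of the camera in the world. Camera axes: x right, y up, looking along -z (the intrinsics and any distortion apply to the point x, -y, -z); pixel columns grow to the right and rows downward; lengths in m; the calibration is good to about 2 mm. A picture is of the moment at which its call begins: read the wrist's pose just before it. get_calibration takes no time and is no camera call; for the wrist camera it gives the pose at the moment of the call.
A pose or a line that the arm cannot do raises bot.IKError and nothing moves.
- bot.sign_off(): hands the job in; it is judged then, once.
The state is a dict: "clock": time; "joint_positions": joint angles; "dq": joint speeds; "joint_torque": joint torques, N m; "position": TCP position; "eef_rot": TCP orientation; "ft_force": force on the tool from outside, world axes, zero at the start; "torque": the same for the moment, N m; "grip_width": opening from 0.0 (shut) to 1.0 (fully open); "grasp_force": force on a finger pad.
Only numpy, scipy, OpenCV 4.12 (cv2) and the standard library are available. Lean on these libraries where they do the work, as an engineer would, in place of code of your own. Each camera call takes 0.05 s, during which the arm holds its last target. There are 200 camera calls.

## Task

Set up the dish viewer for the dish with the pink agar: lay that dish flat in the round recess of the viewer's stage, keeping it level on the way, then swing the lamp fully home over it and turn the focus dial so that its white pointer stands at the red mark, the preset for these dishes. Leave the other things where they are.

Things in the scene. Friction and masses are not known exactly. Their poses are not given: they have to be found in the camera images.
- viewer: Inverted dish viewer, fixed: grey base 200 (x) x 270 (y) x 45 mm; at its right a dark 120 mm square stage on pillars, top at 101 mm; behind it a column with the lamp arm; at its left the black focus dial. Origin: centre of the underside; x to its back (away from the robot), y left, z up. Place and yaw vary. In mm here: stage centre (-25, -65), dial axis (-30, 85), column (85, -65).
- stage_seat (a point): Centre of the glass floor of the stage recess, 97.5 mm above the bench; the recess is a round hole 67 mm wide with a rim 3.5 mm high, so the dish has about 2.5 mm play on each side; the top of the stage lies 3.5 mm above this point. Axes as the viewer's.
- dial_axis (a point): Point on the dial's upright axis 78 mm above the bench, a good height to grip. The dial is a knurled black cylinder 57 mm across whose top is 87 mm above the bench; its skirt (61 mm across) ends 57 mm above the bench, and the 92 mm wide scale disc below it at 49 mm. Axes as the viewer's.
- red_mark (a point): Middle of the red mark on the scale disc, 38.5 mm from the dial's axis on the side of the viewer's front (its -x). A blue and a green mark for other vessels lie 1.0 and 2.0 rad counter-clockwise of it, seen from above.
- focus_dial (a joint): Angle of the dial, rad: 0 when the white pointer (line on its top and side) is at the red mark; grows counter-clockwise seen from above. Starts at 0.7 to 1.45, so turn it clockwise; stops at -0.7 and 2.75, none at the mark. Stays where it is left; turns with 0.04 N m. Clockwise raises the objective (steel barrel under the stage) by 5 mm a rad.
- lamp_arm (a joint): Angle of the lamp arm about its upright column, rad: 0 is fully home over the stage, at a stop; grows as the arm swings aside to the viewer's right, counter-clockwise seen from above; starts between 1.25 and 1.5. Stays where it is left; about 0.6 N at the head moves it.
- lamp_head (a point): Middle of the lamp head at the end of the arm: a white upright cylinder 52 mm across, 188 to 227 mm above the bench, its centre 110 mm from the column's axis and 206 mm above the bench (this point). It may be gripped across, pushed on its side, or led round.
- lamp_hinge (a point): Point on the upright hinge axis of the lamp arm, 205 mm above the bench. Arm and hinge collar (33 mm across) lie 189 to 227 mm above the bench. Behind the viewer stands a fixed grey cabinet 362 mm high whose face is at about x = 0.70 m (y from -0.1 to 0.35 m).
- pink_dish: Clear Petri dish, a disc 62 mm across and 15 mm tall (about 30 g), pink agar in it; stands on the bench at the start. Origin: centre of its underside; z up. Rigid; can be gripped across its diameter by the fingertips from above.
- cream_dish: Bystander, to be left alone: Clear Petri dish, a disc 62 mm across and 15 mm tall (about 30 g), pale grey-cream agar in it; stands on the bench at the start. Origin: centre of its underside; z up. Rigid; can be gripped across its diameter by the fingertips from above.
- tan_dish: Bystander, to be left alone: Clear Petri dish, a disc 62 mm across and 15 mm tall (about 30 g), tan agar in it; stands on the bench at the start. Origin: centre of its underside; z up. Rigid; can be gripped across its diameter by the fingertips from above.
- timer: Bystander, to be left alone: white lab timer, 56 x 66 x 18 mm. Origin: centre of its underside.
- pipette: Bystander, to be left alone: white pipette with a blue button lying along y, 26 x 234 x 33 mm. Origin: centre of its underside.
- tip_box: Bystander, to be left alone: blue pipette-tip box with a clear lid, 86 x 123 x 80 mm. Origin: centre of its underside.
- label_roll: Bystander, to be left alone: white roll of labels lying flat, 67 mm across, 31 mm high. Origin: centre of its underside.
- stain_bottle: Bystander, to be left alone: small white bottle with a red cap, 37 mm across, 82 mm high. Origin: centre of its underside.
There are look-alikes about, which are no part of the job. What is shaped like the pink_dish but black is not meant.

How it is judged:
On the way:
1. the pink dish lies flat in the recess while the lamp is still swung aside (horizontal distance between pink_dish and stage_seat below 0.007 m and z of pink_dish in the frame of stage_seat between -0.003 and 0.002 m and angle between pink_dish's own z axis and vertical below 0.05 rad and value of joint lamp_arm above 0.8 rad), for 0.2 s.
At the end, for the whole second after the job is handed in: The pink dish rests flat in the recess of the stage (centre within 7 mm, underside within 2 mm of the glass, tilt under 0.05 rad), the lamp arm is home (under 0.07 rad from its stop) and the dial's pointer is within 0.09 rad of the red mark (horizontal distance between pink_dish and stage_seat below 0.007 m and z of pink_dish in the frame of stage_seat between -0.003 and 0.002 m and angle between pink_dish's own z axis and vertical below 0.05 rad and linear speed of pink_dish below 0.01 m/s and value of joint lamp_arm below 0.07 rad and value of joint focus_dial between -0.09 and 0.09 rad); the robot touches nothing.
It fails at once if the pink dish is tipped by more than 0.5 rad (angle between pink_dish's own z axis and vertical above 0.5 rad).
It fails at once if one of the other things is moved by more than 25 mm (distance of any of cream_dish, tan_dish, timer, pipette, tip_box, label_roll, stain_bottle from where it was at the start of the episode above 0.025 m).
It also fails if it takes over 72 s, if anything falls off the work surface, if the arm or the gripper's body presses on something with over 40 N, if the wrist force passes 120 N, or if a joint passes its speed limit or range.

## Working session

There is one attempt and no reset: what is moved stays moved. The work goes in short steps, each a Python script; the robot and the scene stay as the last script left them, time stands still between calls to the robot, and variables do not carry over. Pictures are saved under pics/ and viewed, at most 10 in all, crops included, and the job is handed in when it is done.

```bash
mkdir -p pics; cat > h.py <<'E'
import numpy as np, cv2
from cell import bot
def grab(n,f=None):
    c=bot.get_calibration(n); im=bot.get_image(n)
    if f: cv2.imwrite('pics/'+f,im[:,:,::-1])
    return im,c
def ray(c,u,v,z):
    K=np.array(c['mtx']);d=np.linalg.inv(K)@[u,v,1.]
    d=np.array(c['rotation'])@[d[0],-d[1],-d[2]];p=np.array(c['position'])
    return p+d*(z-p[2])/d[2]
def proj(c,P):
    q=np.array(c['rotation']).T@(np.array(P)-c['position']);q=np.array([q[0],-q[1],-q[2]])
    r=np.array(c['mtx'])@q;return r[:2]/r[2]
E
python3 - <<'E'
from h import *
for n in('top','scene'):
    im,c=grab(n,n+'0.png'); print(n,c)
print(bot.observe())
E
```

```text
top {'mtx': array([[599.1004592 ,   0.        , 312.93699984],
       [  0.        , 599.1004592 , 235.38592472],
       [  0.        ,   0.        ,   1.        ]]), 'position': array([0.34126194, 0.02071734, 1.17871025]), 'rotation': array([ 1.88705109e-01, -1.19091462e-03, -1.57338427e+00])}
scene {'mtx': array([[616.30583236,   0.        , 318.81116425],
       [  0.        , 616.30583236, 236.97040177],
       [  0.        ,   0.        ,   1.        ]]), 'position': array([-0.07135094, -0.78349227,  0.73553566]), 'rotation': array([ 1.0476907 ,  0.01778718, -0.64108476])}
{'clock': 0.1, 'joint_positions': array([ 1.32498010e+00,  3.14168408e-01, -4.79461635e-02,  1.21018121e+00,
       -2.15171769e-05,  1.57081081e+00]), 'dq': array([ 0.00012354, -0.00085566,  0.00311923, -0.00030167, -0.00174536,
        0.0011599 ]), 'joint_torque': array([ 9.15745295e-04, -5.40764451e+01,  3.40542161e+01,  1.11490375e-02,
       -7.61830756e-05,  2.56937298e-07]), 'position': array([0.14589535, 0.58148172, 0.23052735]), 'eef_rot': array([-3.14009320e+00,  2.15388703e-05,  2.89576198e+00]), 'ft_force': array([ 0.10819439,  0.57559134, -0.08310051]), 'torque': array([0.01779386, 0.02620806, 0.04623917]), 'grasp_force': 0.0, 'grip_width': 0.9957502766949815}
```

View pics/top0.png

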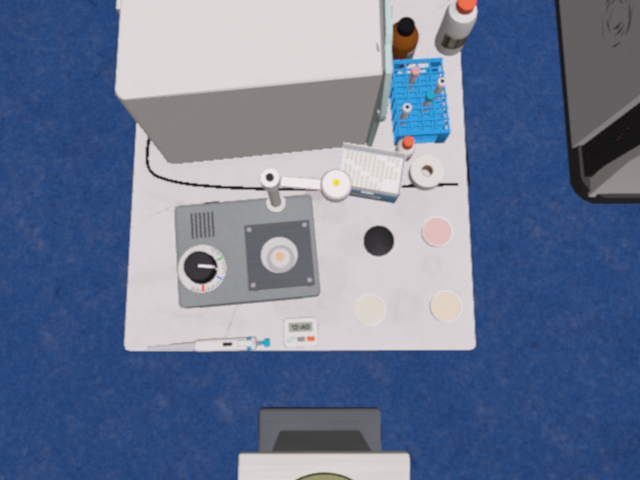

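View pics/scene0.png

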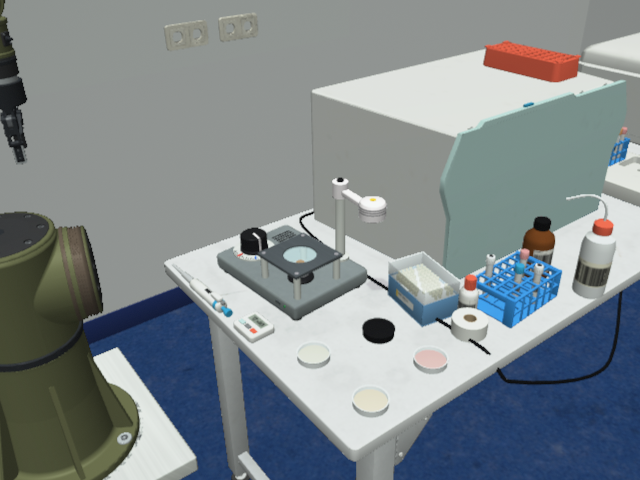

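Top view: the pink dish is at (437,232), the stage centre near (280,255), the dial at (202,267) with the red mark at (203,287), the lamp head at (336,185) and the column top at (270,176). The scene view agrees. Next I convert these to positions.

```bash
cat >> h.py <<'E'
from scipy.spatial.transform import Rotation as Ro
_gc=bot.get_calibration
def cal(n):
    c=dict(_gc(n)); c['rotation']=Ro.from_euler('xyz',c['rotation']).as_matrix(); return c
def grab(n,f=None):
    c=cal(n); im=bot.get_image(n)
    if f: cv2.imwrite('pics/'+f,im[:,:,::-1])
    return im,c
def blobs(m,amin=30):
    n,l,s,ce=cv2.connectedComponentsWithStats(m.astype(np.uint8))
    return [(ce[i],s[i],l==i) for i in range(1,n) if s[i,4]>=amin]
E
python3 - <<'E'
from h import *
im,c=grab('top'); hsv=cv2.cvtColor(im,cv2.COLOR_RGB2HSV).astype(int)
H,S,V=hsv[...,0],hsv[...,1],hsv[...,2]
print('px dish',hsv[232,437],'stage',hsv[235,290],'base',hsv[295,220],'bench',hsv[330,350])
for ce,s,_ in blobs(((H<8)|(H>172))&(S>35)&(V>150),15): print('pink/red',ce.round(1),s, ray(c,*ce,.012).round(4))
m=(V<75)&(S<90); m[:,:]&=True
for ce,s,b in blobs(m,400):
    cn=cv2.findContours(b.astype(np.uint8),cv2.RETR_EXTERNAL,cv2.CHAIN_APPROX_NONE)[0][0]
    r=cv2.minAreaRect(cn)
    if 150<ce[0]<400 and 180<ce[1]<320:
        bp=cv2.boxPoints(r);print('dark',ce.round(1),r);print(np.array([ray(c,*p,.101)[:2] for p in bp]).round(4), ray(c,*r[0],.101).round(4), ray(c,*r[0],.087).round(4))
m=(V>60)&(V<125)&(S<90)
for ce,s,b in blobs(m,3000):
    cn=cv2.findContours(b.astype(np.uint8),cv2.RETR_EXTERNAL,cv2.CHAIN_APPROX_NONE)[0][0]
    bp=cv2.boxPoints(cv2.minAreaRect(cn)); print('mid',ce.round(1)); print(np.array([ray(c,*p,.045)[:2] for p in bp]).round(4))
for n,p,z in(('lamp',(336,184),.227),('lampyellow',(336,183),.229),('col',(270,175),.235),('red',(203,287),.049),('stage',(280,255),.101),('dial',(200,267),.087),('tipbox',(372,172),.08),('bottlecap',(408,144),.082),('timer',(301,332),.018)): print(n,ray(c,*p,z).round(4))
E
```

```text
px dish [  2  40 223] stage [116  19 109] base [108   8 152] bench [175   7 213]
pink/red [466.7   4.8] [456   0  21  15 191] [ 1.0659 -0.3117  0.012 ]
pink/red [415.  71.] [411  67   9  10  58] [ 0.9139 -0.1958  0.012 ]
pink/red [407.6 142.3] [402 136  12  14 127] [ 0.7573 -0.1752  0.012 ]
pink/red [436.5 231.2] [424 219  26  25 511] [ 0.572  -0.2266  0.012 ]
pink/red [202.5 287.6] [201 284   4   8  31] [0.4609 0.2344 0.012 ]
pink/red [310.4 338. ] [306 336   9   5  41] [0.3635 0.0242 0.012 ]
dark [378.3 240.4] ((378.5, 240.5), (27.0, 27.0), 90.0)
[[ 0.5625 -0.0768]
 [ 0.5624 -0.1263]
 [ 0.5122 -0.125 ]
 [ 0.5123 -0.0758]] [ 0.5373 -0.101   0.101 ] [ 0.5398 -0.1025  0.087 ]
dark [199.4 267.3] ((200.0, 267.0), (30.0, 30.0), 90.0)
[[0.5168 0.252 ]
 [0.5167 0.1974]
 [0.4619 0.1958]
 [0.462  0.2499]] [0.4892 0.2238 0.101 ] [0.4911 0.2264 0.087 ]
mid [600.3  72.1]
[[ 1.056  -0.4953]
 [ 1.0557 -0.6621]
 [ 0.6325 -0.6178]
 [ 0.6329 -0.4616]]
mid [320.3 430.6]
[[ 0.238   0.1551]
 [ 0.239  -0.1517]
 [ 0.1599 -0.1497]
 [ 0.159   0.153 ]]
lamp [ 0.6089 -0.019   0.227 ]
lampyellow [ 0.6101 -0.019   0.229 ]
col [0.6222 0.0891 0.235 ]
red [0.4583 0.2267 0.049 ]
stage [0.5109 0.0789 0.101 ]
dial [0.4911 0.2264 0.087 ]
tipbox [ 0.6738 -0.094   0.08  ]
bottlecap [ 0.7289 -0.1641  0.082 ]
timer [0.3748 0.0421 0.018 ]
```

```bash
python3 - <<'E'
from h import *
bot.gripper_to(1.0)
bot.reach([.50,-.21,.25],[np.pi,0,1.19])
bot.reach([.572,-.2266,.16],[np.pi,0,1.19])
im,c=grab('wrist','w1.png'); print(c['position'],bot.observe()['position'],bot.observe()['clock'])
hsv=cv2.cvtColor(im,cv2.COLOR_RGB2HSV).astype(int);H,S,V=[hsv[...,i] for i in range(3)]
for ce,s,b in blobs(((H<8)|(H>172))&(S>35)&(V>150),300): print(ce.round(1),s,ray(c,*ce,.012).round(4))
print(proj(c,[.572,-.2266,.012]))
E
```

```text
[ 0.59770487 -0.15964532  0.30293492] [ 0.57177104 -0.22634542  0.16118335] 4.0
[589.4  14.2] [571   0  39  32 989] [ 0.776  -0.1691  0.012 ]
[320.99271212 214.41025799]
```

View pics/w1.png

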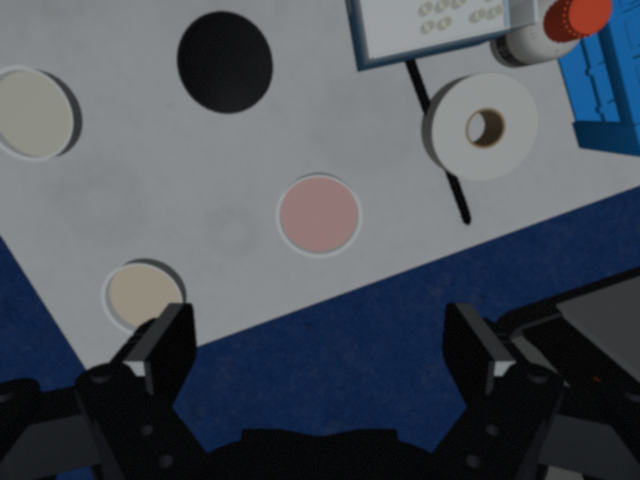

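The wrist view shows the pink dish at (319,215), within 2 px of the prediction, and the fingers have clear room. I'll grip it.

```bash
python3 - <<'E'
from h import *
c=cal('wrist');p=ray(c,319,215,.012);print(p)
bot.move_linear([p[0],p[1],.04],max_speed=.12)
bot.move_linear([p[0],p[1],-.001],max_speed=.05)
o=bot.observe();print(o['position'],o['ft_force'])
bot.gripper_to(0.0);o=bot.observe();print(o['grip_width'],o['grasp_force'],o['ft_force'],o['position'])
bot.move_linear([p[0],p[1],.17],max_speed=.12)
bot.reach([.47,-.02,.20],[np.pi,0,1.60])
# view of stage, ahead of it
bot.move_linear([.47,.03,.21])
o=bot.observe();print(o['grip_width'],o['grasp_force'],o['clock'],o['position'])
im,c=grab('wrist','w2.png')
bot.get_image; im2,c2=grab('scene','s2.png')
for n,P in(('stage',[.511,.079,.101]),('dial',[.491,.226,.087]),('red',[.458,.227,.049])):print(n,proj(c,P))
E
```

```text
[ 0.5711323  -0.22724667  0.012     ]
[ 0.57139219 -0.22732587 -0.00076206] [0.58130757 0.2190773  0.49686453]
0.654097802079479 63.162803230807185 [-1.1982009   0.11329436  5.41385199] [ 5.71660924e-01 -2.27489172e-01  1.85743495e-04]
0.6510598980534681 63.38371876471683 9.5083 [0.47041198 0.02933597 0.20969114]
stage [390.75706964 150.26569963]
dial [ 369.88992447 -137.92725716]
red [ 308.70277288 -106.492252  ]
```

View pics/w2.png

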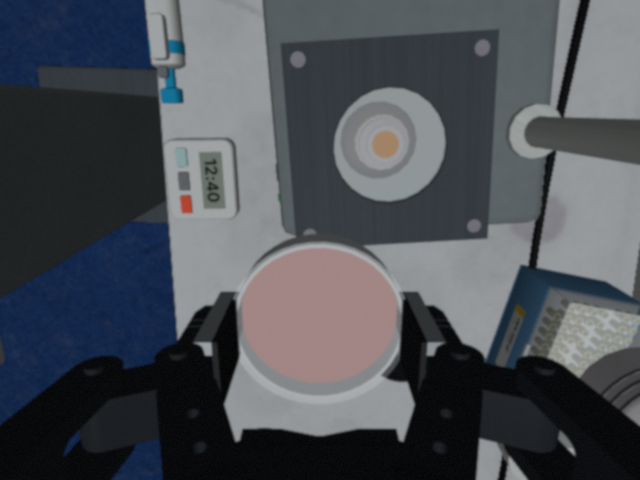

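View pics/s2.png

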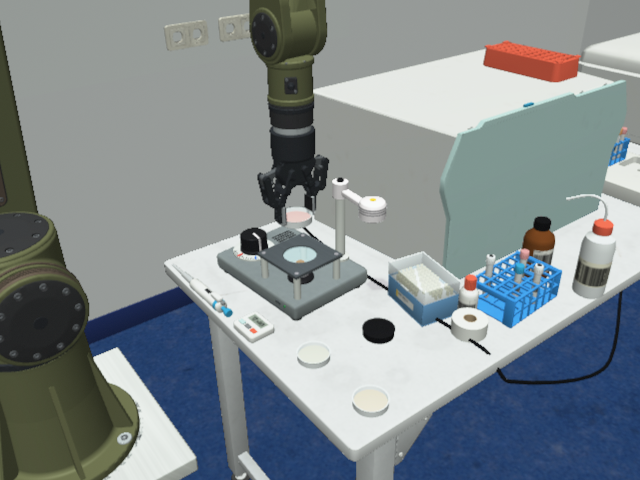

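Wrist view: the dish is held level at (320,315). The recess centre is near (390,145), and the stage screws are at (298,60), (482,47), (310,236) and (474,226). In the scene view, the hand is clear of the lamp.

```bash
python3 - <<'E'
from h import *
im,c=grab('wrist'); hsv=cv2.cvtColor(im,cv2.COLOR_RGB2HSV).astype(int);V=hsv[...,2]
print(V[110,310],V[100,390],V[170,345],V[195,390])
m=np.zeros_like(V);m[75:215,322:460]=V[75:215,322:460]>90
b=max(blobs(m),key=lambda t:t[1][4]);
cn=max(cv2.findContours(b[2].astype(np.uint8),0,1)[0],key=len)
e=cv2.fitEllipse(cv2.convexHull(cn));print(e)
s=ray(c,*e[0],.0995)
A=[ray(c,*q,.101) for q in((298,60),(482,47),(310,236),(474,226))]
print('seat',s,'screws',np.mean(A,0)); d=A[1]-A[0];print('yaw',np.arctan2(d[1],d[0]))
d=A[0]-A[2];print(np.arctan2(-d[0],d[1]))
np.save('seat.npy',s)
E
```

```text
62 150 151 152
((389.91595458984375, 143.51124572753906), (110.5511474609375, 116.45219421386719), 35.13490295410156)
seat [0.51009052 0.08248865 0.0995    ] screws [0.51048709 0.08031542 0.101     ]
yaw 0.09311422098071709
0.08681692788011193
```

```bash
python3 - <<'E'
from h import *
x,y=.5102,.082; R=[np.pi,0,1.66]
bot.move_linear([x,y,.16],R)
bot.move_linear([x,y,.110],max_speed=.08);f0=bot.observe()['ft_force'][2]
z=.104
while z>=.0965:
    bot.move_linear([x,y,z],max_speed=.03);o=bot.observe();print(round(z,4),o['position'].round(4),(o['ft_force']).round(1))
    if o['ft_force'][2]-f0>6: break
    z-=.0015
grab('wrist','w3.png');print(o['clock'])
E
```

```text
0.104 [0.5101 0.082  0.1039] [ 0.5  0.5 -1.2]
0.1025 [0.5102 0.082  0.1025] [-0.4  0.8 -0.5]
0.101 [0.5101 0.082  0.1009] [0.1 0.2 0.2]
0.0995 [0.5101 0.082  0.0994] [-0.2 -0.5 -0.4]
0.098 [0.5101 0.082  0.0979] [-0.6 -0.  -0.4]
12.4833
```

View pics/w3.png

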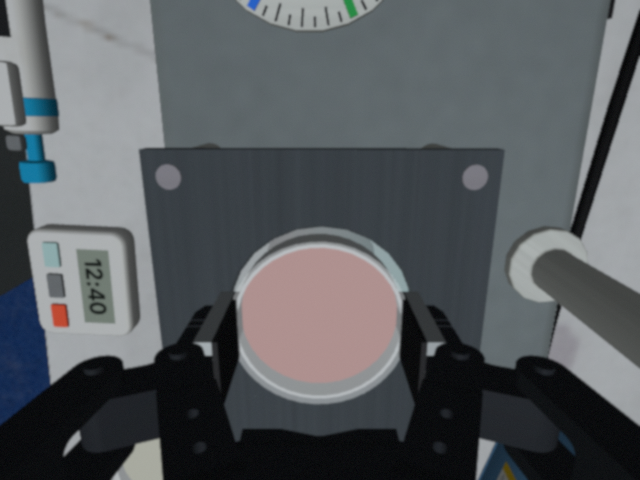

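The dish has gone down past the rim with no side force. A thin crescent of glass shows above it at (320,235). I'll release it now.

```bash
python3 - <<'E'
from h import *
x,y=.5102,.082
bot.move_linear([x,y,.0972],max_speed=.02);print(bot.observe()['ft_force'])
bot.gripper_to(0.85);print(bot.observe()['ft_force'])
bot.gripper_to(1.0)
bot.move_linear([x,y,.16],max_speed=.12); bot.dwell(.3)
bot.move_linear([.47,.06,.24],[np.pi,0,1.66])
im,c=grab('wrist','w4.png');hsv=cv2.cvtColor(im,cv2.COLOR_RGB2HSV).astype(int);H,S,V=[hsv[...,i] for i in range(3)]
for ce,s,b in blobs(((H<8)|(H>172))&(S>35)&(V>110),1000): print(ce.round(1),s,ray(c,*ce,.109).round(4))
im,c=grab('top','t4.png');print(bot.observe()['clock'])
E
```

```text
[-2.70794232 -0.43357914  4.60468211]
[-0.18935878  0.39687135  0.33264631]
[381.9 191.4] [ 341  152   82   80 5085] [0.5092 0.0835 0.109 ]
15.225
```

View pics/w4.png

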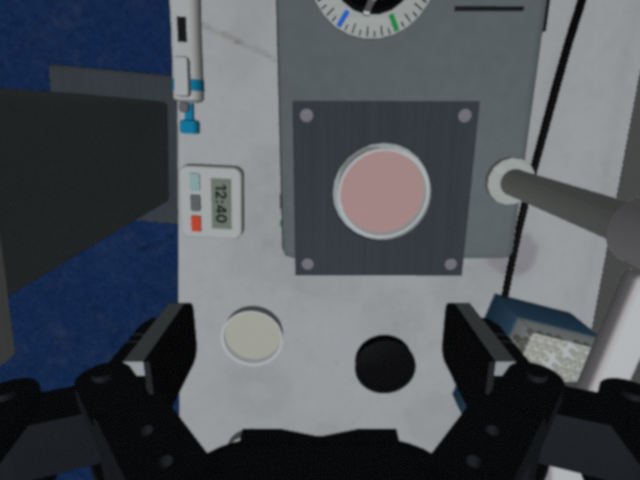

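The dish is seated at (382,191), central in the recess, and the bystanders are unmoved. Next I cage the lamp head and lead it round.

```bash
python3 - <<'E'
from h import *
H=np.array([.6197,.0915]); Y=.09
def pose(th,z,r=.110):
    a=th+Y; return [H[0]-r*np.cos(a),H[1]-r*np.sin(a),z],[np.pi,0,a]
p,R=pose(1.386,.31);print(p)
bot.move_linear([.47,.06,.33])
bot.reach([.54,.0,.33],R); bot.move_linear(p,R)
bot.move_linear(pose(1.386,.193)[0],max_speed=.1)
print(bot.observe()['ft_force'])
bot.gripper_to(.62);o=bot.observe();print(o['grip_width'],o['ft_force'],o['position'])
for th in np.arange(1.25,.1,-.15):
    bot.move_linear(*pose(th,.193),max_speed=.12);o=bot.observe();print(round(th,2),o['ft_force'].round(1))
for th in np.arange(.06,-.14,-.02):
    bot.move_linear(*pose(th,.193),max_speed=.04);o=bot.observe();print(round(th,2),o['ft_force'].round(1))
    if np.hypot(*o['ft_force'][:2])>8: break
print(o['clock']); grab('top','t5.png')
E
```

```text
[np.float64(0.6092880146967518), np.float64(-0.01800612111678937), 0.31]
[ 0.17673962  0.2718632  -0.27710698]
0.6228608464131167 [ 0.09514223 -0.48178921 -0.03663925] [ 0.60959344 -0.01805506  0.19324407]
1.25 [-0.6 -0.4  0.5]
1.1 [-0.4 -0.1  0.4]
0.95 [-1.2 -0.2  0.6]
0.8 [-1.   1.  -0.2]
0.65 [-0.2  0.5 -0.2]
0.5 [-1.6  0.8 -0.4]
0.35 [-0.5  1.5  0.1]
0.2 [-0.2  0.4  0.3]
0.06 [-0.4 -0.1 -0.4]Traceback (most recent call last):
  File "<stdin>", line 14, in <module>
cell.IKError: the arm cannot follow that straight line within its joint ranges
```

```bash
python3 - <<'E'
from h import *
o=bot.observe();print(o['joint_positions'].round(3),o['position'],o['eef_rot'],o['clock'])
H=np.array([.6197,.0915])
for th in(.04,0,-.04,-.1):
    a=th+.09;p=[H[0]-.11*np.cos(a),H[1]-.11*np.sin(a),.193]
    for y in(a,a+.1,.15,.3): print(th,round(y,2),bot.inverse_kinematics(p,[np.pi,0,y]))
E
```

```text
[ 0.145  0.177 -0.312  1.082 -0.     3.134] [0.51125679 0.074622   0.19303024] [ 3.14126894e+00 -2.38984998e-04  1.52300661e-01] 21.7333
0.04 0.13 [ 0.15012702  0.17676204 -0.31235863  1.08167566  0.         -3.12146564]
0.04 0.23 [ 0.15012702  0.17676204 -0.31235863  1.08167566  0.          3.06171967]
0.04 0.15 [ 0.15012702  0.17676204 -0.31235863  1.08167566  0.         -3.14146564]
0.04 0.3 [ 0.15012702  0.17676204 -0.31235863  1.08167566  0.          2.99171967]
0 0.09 [ 0.15863639  0.17712114 -0.31192193  1.08175326  0.         -3.07295626]
0 0.19 [ 0.15863639  0.17712114 -0.31192193  1.08175326  0.          3.11022905]
0 0.15 [ 0.15863639  0.17712114 -0.31192193  1.08175326  0.         -3.13295626]
0 0.3 [ 0.15863639  0.17712114 -0.31192193  1.08175326  0.          3.00022905]
-0.04 0.05 [ 0.1671125   0.17787171 -0.31100865  1.08191597  0.         -3.02448016]
-0.04 0.15 [ 0.1671125   0.17787171 -0.31100865  1.08191597  0.         -3.12448016]
-0.04 0.15 [ 0.1671125   0.17787171 -0.31100865  1.08191597  0.         -3.12448016]
-0.04 0.3 [ 0.1671125   0.17787171 -0.31100865  1.08191597  0.          3.00870515]
-0.1 -0.01 [ 0.17971344  0.17972643 -0.30874897  1.08232092  0.         -2.95187921]
-0.1 0.09 [ 0.17971344  0.17972643 -0.30874897  1.08232092  0.         -3.05187921]
-0.1 0.15 [ 0.17971344  0.17972643 -0.30874897  1.08232092  0.         -3.11187921]
-0.1 0.3 [ 0.17971344  0.17972643 -0.30874897  1.08232092  0.          3.0213061 ]
```

Joint 6 is at its limit, so I finish with the yaw held at 0.2. The head is a cylinder, so the yaw doesn't matter here.

```bash
python3 - <<'E'
from h import *
H=np.array([.6197,.0915])
for th in np.arange(.05,-.17,-.02):
    a=th+.09;p=[H[0]-.11*np.cos(a),H[1]-.11*np.sin(a),.193]
    bot.move_linear(p,[np.pi,0,.2],max_speed=.04);o=bot.observe();f=o['ft_force'];print(round(th,2),f.round(1))
    if np.hypot(f[0],f[1])>8: break
bot.gripper_to(1.0); p=o['position']
bot.move_linear([p[0],p[1],.31]); bot.move_linear([p[0]-.1,p[1]-.03,.33]); 
bot.reach([.41,-.03,.33],[np.pi,0,1.66])
im,c=grab('top','t6.png');print(bot.observe()['clock'])
for n,P in(('homehead',[.5102,.082,.227]),('col',[.6197,.0915,.235]),('dial',[.4915,.229,.087]),('red',[.4915-.0384,.229-.0035,.049])):print(n,proj(c,P).round(1))
cv2.imwrite('pics/t6c.png',cv2.resize(im[150:310,150:350,::-1],(800,640))[:600])
E
```

```text
0.05 [ 0.5 -0.7 -0.6]
0.03 [-0.3 -0.9  0.6]
0.01 [ 0.3  0.4 -0.4]
-0.01 [ 1.  -5.   1.1]
-0.03 [  1.2 -11.9  -1.5]
26.7167
homehead [274.  243.3]
col [268.5 176.5]
dial [198.6 266.8]
red [203.5 289.7]
```

View pics/t6c.png

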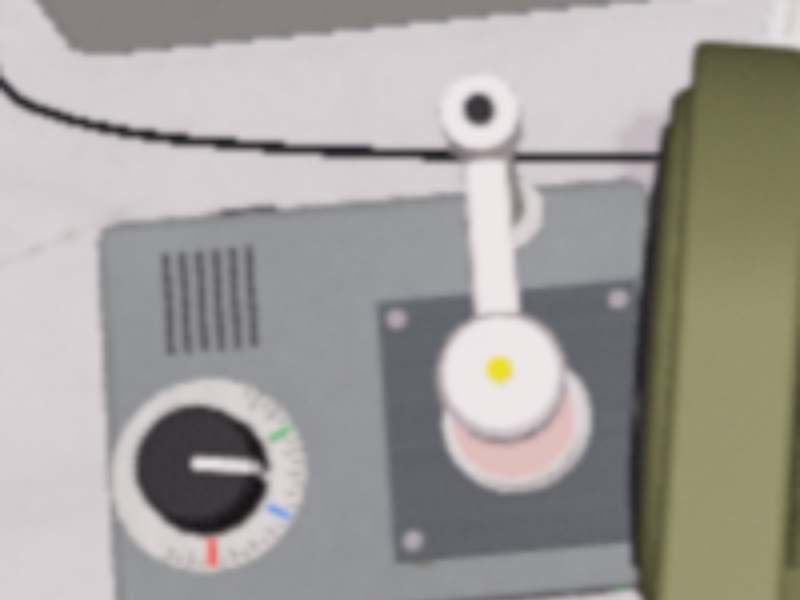

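The lamp head is at (275,242), against a predicted home of (274,243), and the stop was felt. The dial pointer stands about 1.4 rad from red (crop: pointer tip at (265,467), red at (212,552)). Now I take a close look over the dial.

```bash
cat > dial.py <<'E'
from h import *
def measure(f):
    im,c=grab('wrist',f); hsv=cv2.cvtColor(im,cv2.COLOR_RGB2HSV).astype(int);H,S,V=[hsv[...,i] for i in range(3)]
    def near(ce): return np.hypot(*(ray(c,*ce,.05)[:2]-[.491,.229]))<.07
    red=[b for b in blobs(((H<8)|(H>172))&(S>110)&(V>90),30) if near(b[0])]
    red=max(red,key=lambda b:b[1][4]); r=ray(c,*red[0],.049)
    k=max([b for b in blobs((V<85)&(S<90),1500) if near(b[0])],key=lambda b:b[1][4])
    cn=max(cv2.findContours(k[2].astype(np.uint8),0,1)[0],key=len); hull=cv2.convexHull(cn)
    m=np.zeros(V.shape,np.uint8);cv2.drawContours(m,[hull],-1,1,-1);m=cv2.erode(m,np.ones((5,5)))
    w=max(blobs((m>0)&(V>120)),key=lambda b:b[1][4])
    ys,xs=np.nonzero(w[2]); P=np.array([ray(c,u,v,.087)[:2] for u,v in zip(xs,ys)])
    e=cv2.fitEllipse(hull); k=ray(c,*e[0],.080)
    d=np.array(r[:2]); vx,vy,x0,y0=cv2.fitLine(P.astype(np.float32),cv2.DIST_HUBER,0,1e-4,1e-4).ravel()
    print('red px',red[0].round(1),'r',r.round(4),'knob',e[0],k.round(4),'white px',w[0].round(1),w[1],'line',vx,vy,'ends',P[np.argmin(P@[vx,vy])],P[np.argmax(P@[vx,vy])])
    return np.arctan2(vy,vx),r,k
E
python3 - <<'E'
from dial import *
bot.reach([.45,.1,.36],[np.pi,0,2.5])
bot.reach([.491,.229,.19],[np.pi,0,3.1])
print(measure('w7.png'),bot.observe()['clock'])
E
```

```text
red px [314.8 163.8] r [0.4544 0.2266 0.049 ] knob (322.4690246582031, 225.32757568359375) [0.4892 0.2301 0.08  ] white px [301.2 233.1] [280 230  42   8 299] line 0.06267843 0.99803376 ends [0.49041659 0.20395068] [0.494092   0.22899025]
(np.float32(1.5080768), array([0.45444581, 0.22664072, 0.049     ]), array([0.48924636, 0.23014839, 0.08      ])) 28.2583
```

View pics/w7.png

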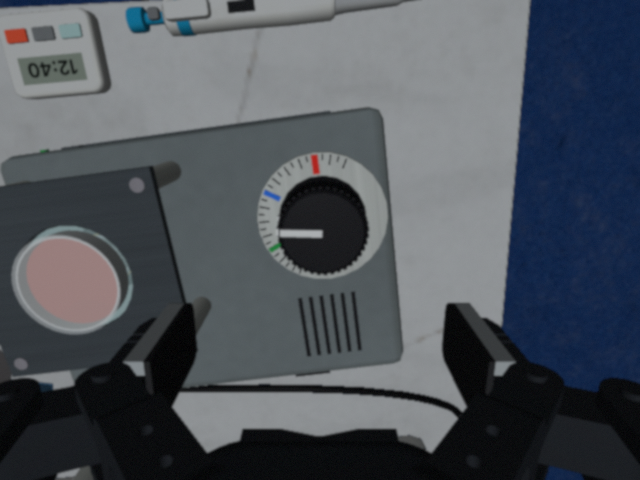

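The wrist view puts the knob at (322,225), its pointer running from (322,233) to (280,234), and red at (315,164). That gives a dial angle of about 1.42 rad, with the axis at about (0.4925, 0.230). I'll grip and turn.

```bash
python3 - <<'E'
from dial import *
x,y=.4925,.230;R=lambda a:[np.pi,0,a]
bot.move_linear([x,y,.10],R(3.1)); bot.move_linear([x,y,.061],max_speed=.08)
print(bot.observe()['ft_force'])
bot.gripper_to(0.0);o=bot.observe();print(o['grip_width'],o['grasp_force'],o['ft_force'],o['torque'],o['joint_positions'][5])
for a in np.linspace(3.1,3.1-1.417,5)[1:]:
    bot.reach([x,y,.061],R(a));o=bot.observe();print(o['eef_rot'][2],o['ft_force'].round(1),o['torque'].round(2))
bot.gripper_to(1.0)
bot.move_linear([x,y,.10],max_speed=.1);bot.reach([.491,.229,.19],R(3.1))
a,r,k=measure('w8.png')
print('err',(a-.09+np.pi/2)%np.pi-np.pi/2,bot.observe()['clock'])
E
```

```text
[-0.32579708 -0.13725388  0.31502304]
0.6501791259999731 62.67943024635315 [-0.82184473  0.03286217  5.73078997] [-0.14041388  0.32453308  0.01060408] 0.47847956422007604
2.745480123981176 [-2.5 -1.1  5.5] [-0.16  0.31 -0.02]
2.39119047837902 [-2.2 -0.3  4.8] [-0.2   0.41 -0.02]
2.036969497963128 [-0.7 -1.4  6.1] [-0.22  0.4  -0.03]
1.68266495540305 [-1.8 -1.6  5.2] [-0.26  0.46 -0.08]
red px [313.9 165.9] r [0.4545 0.2266 0.049 ] knob (321.3241882324219, 227.78956604003906) [0.4892 0.2301 0.08  ] white px [318.6 214.5] [313 194  12  42 317] line 0.99586123 0.0908867 ends [0.46626359 0.22663595] [0.49189791 0.2315676 ]
err 0.0010123253 34.0417
```

```bash
python3 - <<'E'
from h import *
bot.reach([.40,.24,.33],[np.pi,0,2.6]); bot.reach([.2,.5,.33],[np.pi,0,2.9])
im,c=grab('top');cv2.imwrite('pics/t9.png',cv2.resize(im[130:350,130:420,::-1],(790,599)))
print(bot.observe()['clock'],bot.observe()['grip_width'])
E
```

```text
36.0417 1.001400261189628
```

View pics/t9.png

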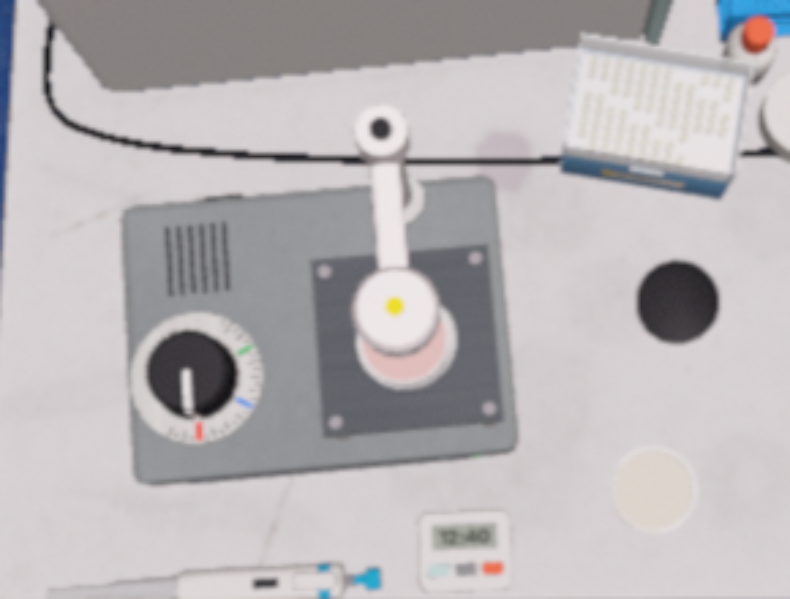

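The last view shows the dish seated at (407,345), the lamp home at (395,306), and the pointer at (188,390) in line with red at (199,430), allowing for parallax. Everything is in place, so I hand in.

```bash
python3 -c "
from cell import bot
print(bot.sign_off())"
```

```text
the job is handed in; nothing more can be done
None
```

The job is handed in at about 36 s: the pink dish lies in the stage recess, the lamp is home at its stop, the dial pointer is at the red mark (within about 0.03 rad), and nothing else was disturbed in the views I took; no verdict came back.

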